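# Check a curved trip bar by running the fingertips along it

## Robot

A 6-joint arm with a two-finger parallel gripper is mounted at the origin on a cart in front of the work surface, level with it; the furniture and walls round the work are solid. World frame = base frame: x ahead of the robot, y to its left, z up, the work surface at z = 0. Lengths are in m, angles in degrees, forces in N, time in s.
With the tool pointing down it reaches from about 0.35 to 0.975 m from the base axis. Payload 17.4 kg.
Tool frame: the origin (TCP) lies midway between the tips of the shut fingers; the grasp point (between the pads) lies 19 mm behind it (manip.hold_point_z is the distance from the TCP to the grasp point, in m); z points along the fingers, y is the direction in which the jaws open and shut (so a half turn about z gives the same grasp; the last joint's range is limited). The gripper opens to 85 mm and grips with 20 to 120 N. Pads are 22 mm wide; open, the fingers measure 114 mm over their backs; the gripper's body (76 mm by 85 mm) begins 54 mm behind the grasp point. The pads swing forward as they close: fully open they stand 13 mm farther back than shut.
Start: joints at [-70.52, 6.646, 82.598, -0, 90.757, -2.166], TCP at [0.249, -0.627, 0.231] pointing down, gripper open.
Joint ranges: [-162.19, 162.19], [-47.58, 125.68], [4.15, 143.07], [-65.23, 245.23], [0.69, 171.88], [-170.13, 170.13]. Speed limits (degrees/s): [108.29, 108.29, 127.2, 180, 180, 180].

## Interface

Orientations are given as a 3x3 rotation matrix whose columns are the frame's x, y, z axes.
In Python, from plant import manip, optics, nets gives the robot as it stands. The module is installed in compiled form; this text tells all that it offers.
- The arm moves only by the tool servo_tool, never from a script. Its arguments are lists of equal length, an entry for each row: "translation": the shift along the tool's x, y, z in mm, a list of three; "rotation": the turn, a rotation vector about the tool's x, y, z in rad, a list of three; "hand": the closure, from -1 (fully open) to 1 (shut). A call has 1 to 8 rows; each row is the pose to reach, as a shift and turn from the pose commanded when the call began, along the tool's axes at that moment; what a row does not reach only later rows make up. A row lasts 1/10 s, in which the tool goes at most 50 mm and 8.59 degrees, less where a joint would pass 70% of its speed; a pose out of reach is approached as far as the arm can. A call with a gripper value outside its range is refused whole. The fingers move at their own pace and stop on an object; "force" is the grip in N (left out, the last holds). Time passes only in rows, so rows that repeat a pose let the fingers close. It gives the time, the measured TCP pose, the force and the opening at its end, in the units of the state.
- manip.get_obs(): the state, without advancing time (a new reading comes with each control period).
- optics.read_camera(name): name is "side" or "top" or "wrist"; returns the picture (480x640x3 uint8, red, green, blue); there is no depth.
- optics.camera_model(name): a dict with "vfov" (degrees; the focal length in pixels is half the picture's height over the tangent of half this angle, whatever the lens; pixels are square), "cx", "cy" (the principal point, pixels), "pose" (4x4, takes a point from camera to world coordinates). Camera axes: x right, y up, looking along -z (the intrinsics and any distortion apply to the point x, -y, -z); pixel columns grow to the right and rows downward; lengths in m; the calibration is good to about 2 mm. A picture is of the moment at which its call begins: read the wrist's pose just before it. camera_model takes no time and is no camera call; for the wrist camera it gives the pose at the moment of the call.
- manip.finish_job(): hands the job in, once; it reports no verdict.
Trained networks look in the newest picture that a camera, given by its name, has taken for a name from the list of things; names that differ only in an ending like _2 or _b are one class to them, and where a whole thing is asked for, a point or a joint stands for the part that bears it (a point fixed in the world has none). Each returns a list of dicts, best first, with "score" (0 to 1); they miss things now and then, are a little off and sometimes report something else, mostly with a low value. They report only what shows in the picture. A call takes as long as a camera call.
- nets.trace(label, camera): "region" (480x640 bool, what is visible of it).
- nets.mark_of(label, camera): "centre" ([x, y, z] in m, in world coordinates, good to about 4 mm: a listed point, or the origin of a listed thing).
The state is a dict: "t": time; "joints": joint angles; "joint_velocities": joint speeds; "joint_efforts": joint torques, N m; "ee_pos": TCP position; "ee_rot": TCP orientation; "ft_force": force on the tool from outside, world axes, zero at the start; "ft_torque": the same for the moment, N m; "width": finger opening in m.
Only numpy, scipy, OpenCV 4.12 (cv2) and the standard library are available. Lean on these libraries where they do the work, as an engineer would, in place of code of your own. Each camera call takes 0.05 s, during which the arm holds its last target.

## Task

Check the curved spring-loaded trip bar that stands on the table: put your fingertips on the bar's screw head nearest the square switch box, press the bar down lightly so that it gives a few millimetres but never reaches its bottom stop, and run along the bar over all seven screw heads to the one nearest the round post, without letting the bar come back up on the way. Lift off there so that the bar springs back up. Do not reach round the bar or grip it, and leave the loose things around it where they are.

Things in the scene. Friction and masses are not known exactly. Their poses are not given: they have to be found in the camera images.
- trip_stand: fixed stand on the table: a grey curved foot plate 60 mm wide, 8 mm thick, that carries the trip bar; origin on the table. In its frame the bar's centre line is an arc of radius 145 mm, about the point x = -130 mm, y = 0, from 46 degrees on the +y side to 46 degrees on the -y side; it bulges to +x, away from the robot
- trip_bar (a joint): how far the bar is pressed down, in m: 0 up, 0.012 at its bottom stop. The bar is a plain aluminium strip, 24 mm wide, 12 mm thick, bent in an arc; it stays level and goes straight down wherever it is pressed. Pressing starts at about 2 N and takes about 0.7 N more per mm (about 5 N at 5 mm, 10 N at the stop); a good depth is 3 to 7 mm. It counts as pressed beyond 1.5 mm, as let up under 0.7 mm, and as at its stop beyond 11 mm
- mark1 (a point): centre of screw head 1 of 7 in the bar's top face (dark, 10 mm across, flush); the point lies on the top face, 50 mm above the table while the bar is up, and goes down with the bar. Numbered from the stand's +y (left) end, mark1, to its -y (right) end, mark7; neighbours are 34 mm apart along the bar
- mark2 (a point): screw head 2 of 7, like mark1, counted from the stand's +y (left) end
- mark3 (a point): screw head 3 of 7, like mark1, counted from the stand's +y (left) end
- mark4 (a point): screw head 4 of 7, like mark1, counted from the stand's +y (left) end
- mark5 (a point): screw head 5 of 7, like mark1, counted from the stand's +y (left) end
- mark6 (a point): screw head 6 of 7, like mark1, counted from the stand's +y (left) end
- mark7 (a point): screw head 7 of 7, like mark1, counted from the stand's +y (left) end, the last at its -y (right) end
- switch_box: square grey box 34 x 34 mm, 24 mm high, fixed on the foot plate beyond one end of the bar (either end): the start of the run; origin under its centre, 8 mm above the table. Lower than the bar's top
- end_post: round steel post 28 mm across its foot, 27 mm high, fixed on the foot plate beyond the other end: the finish of the run; origin under its centre, 8 mm above the table. Lower than the bar's top
- loupe: loose bystander: eye loupe, tapered black body, 39 mm across, 40 mm high; origin at the centre of its underside, on the table. Leave it alone
- screwdriver: loose bystander: screwdriver, 197 mm long, 22 mm high; origin at the centre of its underside, on the table. Leave it alone
- lens_ring_a: loose bystander: round lens in a dark ring with a small tab, 58 x 50 x 8 mm; origin at the centre of its underside, on the table. Leave it alone
- lens_ring_b: loose bystander: round lens in a light ring with a small tab, 50 x 42 x 8 mm; origin at the centre of its underside, on the table. Leave it alone
- tweezers: loose bystander: steel tweezers, 128 mm long, 9 mm high; origin at the centre of its underside, on the table. Leave it alone

How it is judged:
By the outcome, as a careful person would: the job done as asked, in the order asked, and still so for the second after the job is handed in, with the robot touching nothing.
It also fails if it takes over 43 s, if anything falls off the work surface, if the arm or the gripper's body presses on something with over 40 N, if the wrist force passes 120 N, or if a joint passes its speed limit or range.

## Working session

There is one attempt and no reset: what is moved stays moved. The work goes in short steps, Python scripts to look and compute and a tool call to move; the robot and the scene stay as the last step left them, time stands still between calls to the robot, and variables do not carry over. Pictures are saved under pics/ and viewed, and the job is handed in when it is done.

Besides the shell and the picture viewer there is one more tool, called after "Call:" as a command line: name --argument value ..., lists and objects as JSON in quotes. servo_tool: Moves the arm, as the interface text tells. Its arguments: {"type":"object","properties":{"translation":{"type":"array"},"rotation":{"type":"array"},"hand":{"type":"array"},"force":{"type":"number"}},"required":["translation","rotation","hand"]}

```bash
mkdir -p pics; cat > h.py <<'E'
import numpy as np, cv2
from plant import manip, optics, nets
def snap(c,f):
    im=optics.read_camera(c); cv2.imwrite('pics/'+f,im[:,:,::-1]); return im
E
python3 - <<'E'
from h import *
o=manip.get_obs(); print(o)
for c in ('top','side'):
    snap(c,c+'1.png'); m=optics.camera_model(c); print(c,m)
for n in ['mark%d'%i for i in range(1,8)]+['switch_box','end_post','trip_stand']:
    try:
        r=nets.mark_of(n,'top'); print(n,[(np.round(d['centre'],4),round(d['score'],2)) for d in r[:8]])
    except Exception as e: print(n,e)
print(manip.get_obs()['t'])
E
```

```text
{'t': 0.0, 'joints': array([-7.05195972e+01,  6.67604319e+00,  8.26332917e+01,  8.68824510e-04,
        9.07564623e+01, -2.16559742e+00]), 'joint_velocities': array([ 0.04837602,  0.06769431,  0.03610958, -0.07480988,  0.08047007,
        0.00139864]), 'joint_efforts': array([-2.46467767e-03, -7.31998587e+01, -6.32485342e+01, -1.50174183e-04,
        6.33261210e-03, -2.29732393e-06]), 'ee_pos': array([ 0.24892832, -0.62723824,  0.23056619]), 'ee_rot': array([[ 9.29480576e-01,  3.68870876e-01, -3.68671257e-04],
       [ 3.68871055e-01, -9.29479941e-01,  1.08769525e-03],
       [ 5.85465620e-05, -1.14698376e-03, -9.99999341e-01]]), 'ft_force': array([-0.22350412,  0.09014009,  0.19779426]), 'ft_torque': array([-0.01515548,  0.00063727,  0.01838004]), 'width': 0.08514336732159129}
top {'vfov': 54.593735421024505, 'cx': 323.0695605770582, 'cy': 238.94473861983153, 'pose': array([[ 0.02758721,  0.99641201, -0.08001283,  0.48245961],
       [-0.99955371,  0.02841451,  0.00921925,  0.06420393],
       [ 0.0114597 ,  0.07972279,  0.9967512 ,  0.91894435],
       [ 0.        ,  0.        ,  0
[... 2256 characters left out ...]
22, 0.1104, 0.0468]), 0.73), (array([0.5482, 0.0464, 0.0515]), 0.72), (array([0.5259, 0.0168, 0.0478]), 0.55), (array([ 0.495 ,  0.1384, -0.0028]), 0.29)]
mark7 [(array([ 0.504 , -0.0014,  0.0512]), 0.93), (array([0.5693, 0.0776, 0.0476]), 0.88), (array([0.5705, 0.1431, 0.0482]), 0.87), (array([0.5663, 0.1746, 0.0529]), 0.84), (array([0.5722, 0.1104, 0.0468]), 0.73), (array([0.5482, 0.0464, 0.0515]), 0.72), (array([0.5259, 0.0168, 0.0478]), 0.55), (array([ 0.495 ,  0.1384, -0.0028]), 0.29)]
switch_box [(array([ 0.4627, -0.0145,  0.0062]), 0.77), (array([0.4677, 0.0636, 0.0012]), 0.65)]
end_post [(array([0.5396, 0.2162, 0.0089]), 0.75)]
trip_stand [(array([0.5519, 0.0808, 0.0008]), 0.66)]
0.6
```

View pics/top1.png

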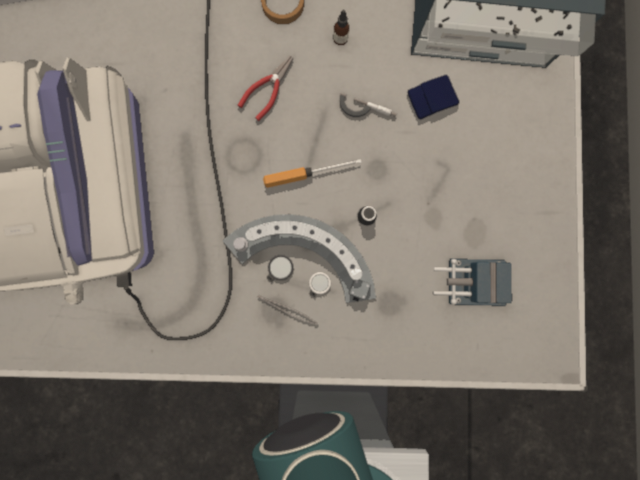

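View pics/side1.png

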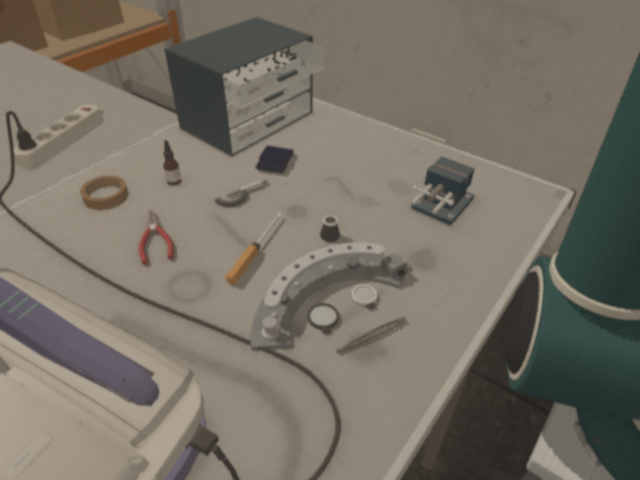

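The box is at the right end (px 361,291) and the post at the left (238,245), so the run goes from mark7 to mark1. Next I fit the arc from both cameras.

```bash
cat >> h.py <<'E'
from scipy.optimize import least_squares, linear_sum_assignment
A=np.radians(np.arange(3,-4,-1)*34/145*180/np.pi)
LM=np.c_[-.130+.145*np.cos(A),.145*np.sin(A)]
def place(p):
    c,s=np.cos(p[2]),np.sin(p[2]); return LM@np.array([[c,s],[-s,c]])+p[:2]
def fit(P,p0):
    p=np.array(p0,float)
    for _ in range(6):
        M=place(p); D=np.linalg.norm(M[:,None]-P[None],axis=2); i,j=linear_sum_assignment(D)
        ok=D[i,j]<.025; i,j=i[ok],j[ok]
        p=least_squares(lambda q:(place(q)[i]-P[j]).ravel(),p,loss='soft_l1',f_scale=.004).x
    return p,np.round((place(p)[i]-P[j])*1000,1)
def pix2z(m,u,v,z):
    f=240/np.tan(np.radians(m['vfov']/2)); d=m['pose'][:3,:3]@np.array([(u-m['cx'])/f,-(v-m['cy'])/f,-1]); o=m['pose'][:3,3]
    return o+d*(z-o[2])/d[2]
def proj(m,X):
    f=240/np.tan(np.radians(m['vfov']/2)); c=(np.asarray(X)-m['pose'][:3,3])@m['pose'][:3,:3]
    return np.c_[m['cx']-f*c[:,0]/c[:,2], m['cy']+f*c[:,1]/c[:,2]]
E
python3 - <<'E'
from h import *
P=np.array([[.504,-.0014],[.5693,.0776],[.5705,.1431],[.5663,.1746],[.5722,.1104],[.5482,.0464],[.5259,.0168]])
p,r=fit(P,[.555,.09,.3]); print('top',p,r.tolist()); print(np.round(place(p),4).tolist())
r=nets.mark_of('mark1','side')
Q=np.array([d['centre'] for d in r if d['score']>.4]); print(np.round(Q,4).tolist(),[round(d['score'],2) for d in r])
q,rr=fit(Q[:,:2],p); print('side',q,rr.tolist()); print(np.round(place(q),4).tolist())
for n in('switch_box','end_post'): print(n,[(np.round(d['centre'],3),d['score']) for d in nets.mark_of(n,'side')])
for c in('top','side'):
    im=cv2.imread('pics/%s1.png'%c); m=optics.camera_model(c)
    uv=proj(m,np.c_[place(p),np.full(7,.05)]); print(np.round(uv,1).tolist())
    x0,y0=(uv.min(0)-30).astype(int); x1,y1=(uv.max(0)+40).astype(int)
    cr=cv2.resize(im[y0:y1,x0:x1],None,fx=3.5,fy=3.5,interpolation=cv2.INTER_CUBIC)
    for k,(u,v) in enumerate(uv): cv2.drawMarker(cr,(int((u-x0+.5)*3.5),int((v-y0+.5)*3.5)),(0,0,255),cv2.MARKER_CROSS,8,1)
    print(cr.shape,x0,y0); cv2.imwrite('pics/crop_%s.png'%c,cr)
E
```

```text
top [ 0.55124161  0.08096241 -0.33874969] [[-2.2, 1.3], [1.9, -0.1], [0.6, -1.3], [-3.9, -1.6], [2.3, -0.9], [2.9, 2.6], [-2.2, 0.4]]
[[0.5641, 0.1759], [0.5724, 0.143], [0.5728, 0.1091], [0.5654, 0.076], [0.5505, 0.0455], [0.5288, 0.0194], [0.5018, -0.001]]
[[0.5774, 0.1116, 0.0476], [0.4995, -0.0045, 0.0499], [0.5723, 0.1414, 0.0505], [0.5296, 0.018, 0.0494], [0.5546, 0.0449, 0.048], [0.5638, 0.178, 0.0525], [0.5666, 0.0781, 0.0492]] [0.95, 0.91, 0.87, 0.75, 0.73, 0.66, 0.6]
side [ 0.55236877  0.0809305  -0.32960949] [[0.6, -2.0], [0.7, 1.7], [-3.7, -2.4], [-0.0, -2.0], [-2.7, 0.6], [0.9, 1.1], [4.1, 3.0]]
[[0.5644, 0.176], [0.573, 0.1431], [0.5737, 0.1092], [0.5666, 0.0761], [0.5519, 0.0455], [0.5305, 0.0191], [0.5036, -0.0015]]
switch_box [(array([ 0.46 , -0.021,  0.009]), 0.74), (array([0.552, 0.045, 0.046]), 0.35)]
end_post [(array([0.536, 0.215, 0.008]), 0.55), (array([ 0.502, -0.005,  0.05 ]), 0.52)]
[[259.4, 230.8], [277.1, 226.9], [295.2, 227.2], [312.7, 231.6], [328.7, 240.0], [342.4, 251.9], [353.0, 266.7]]
(385, 570, 3) 229 196
[[273.9, 292.6], [283.3, 278.0], [296.4, 265.9], [312.3, 256.7], [330.3, 250.5], [349.5, 247.4], [369.5, 247.5]]
(402, 581, 3) 243 217
```

View pics/crop_top.png

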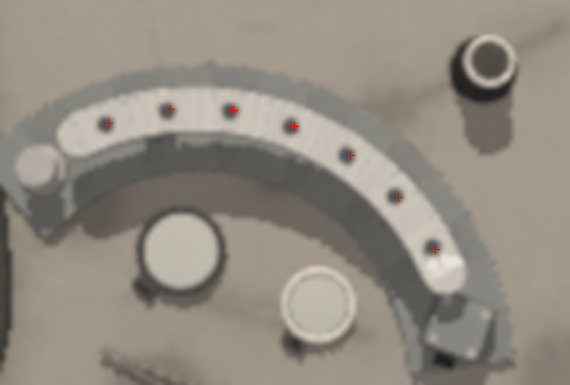

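View pics/crop_side.png

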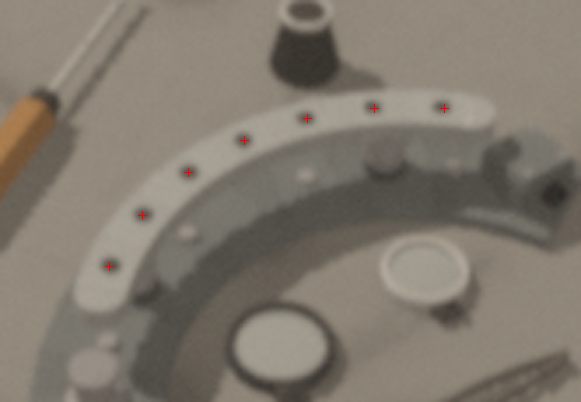

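Both views agree to about 1–2 mm. Marks run from mark7 (~0.5025, -0.001) to mark1 (~0.564, 0.176), top at z=0.05, with the box at mark7's end. I travel there high with the fingers shut.

Call:
servo_tool --translation '[[28, -29, 0], [56, -58, 0], [84, -87, 0], [112, -117, 0], [140, -146, 0], [168, -175, 0], [196, -205, 0], [224, -234, 0]]' --rotation '[[0, 0, 0], [0, 0, 0], [0, 0, 0], [0, 0, 0], [0, 0, 0], [0, 0, 0], [0, 0, 0], [0, 0, 0]]' --hand '[1, 1, 1, 1, 1, 1, 1, 1]' --force 30

```text
t: 1.55
ee_pos: [0.3711, -0.3257, 0.2315]
ee_rot: [[0.93, 0.369, 0.0], [0.369, -0.93, -0.0], [0.0, 0.0, -1.0]]
ft_force: [0.6, -0.3, -0.4]
width: -0.0001
```

Call:
servo_tool --translation '[[30, -31, 0], [60, -63, 0], [91, -95, 0], [121, -127, 10], [151, -158, 25], [181, -190, 40], [212, -222, 60], [242, -253, 80]]' --rotation '[[0, 0, 0], [0, 0, 0], [0, 0, 0], [0, 0, 0], [0, 0, 0], [0, 0, 0], [0, 0, 0], [0, 0, 0]]' --hand '[1, 1, 1, 1, 1, 1, 1, 1]'

```text
t: 2.35
ee_pos: [0.5029, -0.0009, 0.1511]
ee_rot: [[0.929, 0.369, 0.001], [0.369, -0.929, -0.0], [0.001, 0.001, -1.0]]
ft_force: [1.4, -1.1, 0.2]
width: -0.0
```

```bash
python3 - <<'E'
from h import *
o=manip.get_obs(); print(o['t'],o['ee_pos'],o['ft_force'],o['ee_rot'].round(4).tolist())
p=np.array([.5518,.081,-.335])
for c in('wrist','side'):
    m=optics.camera_model(c); im=snap(c,c+'2.png')
    im=cv2.imread('pics/%s2.png'%c)
    for u,v in proj(m,np.c_[place(p),np.full(7,.05)]): cv2.drawMarker(im,(int(u),int(v)),(0,0,255),cv2.MARKER_CROSS,10,1)
    cv2.imwrite('pics/%s2m.png'%c,im)
E
```

```text
2.35 [ 0.50291302 -0.00088734  0.1510603 ] [ 1.39155546 -1.14636384  0.23319386] [[0.9294, 0.3691, 0.0013], [0.3691, -0.9294, -0.0001], [0.0012, 0.0006, -1.0]]
```

View pics/wrist2m.png

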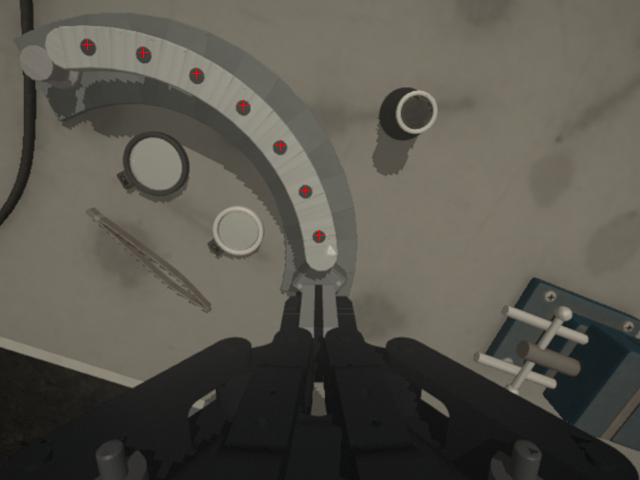

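View pics/side2m.png

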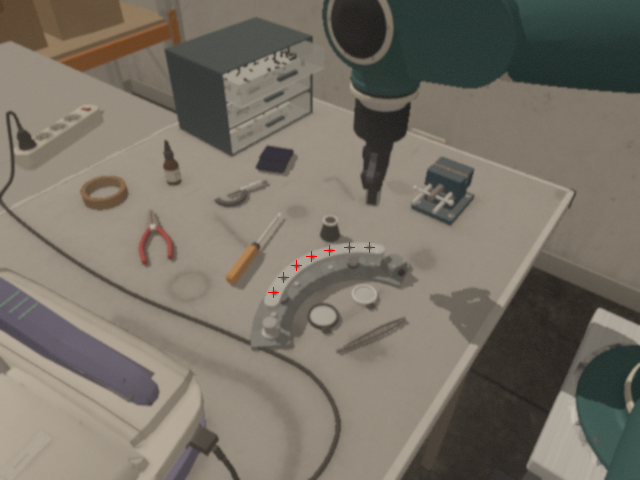

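The wrist and side views put my fitted marks on the screw heads (mark7 at px 319,237 in the wrist view). Next I descend to just above mark7.

Call:
servo_tool --translation '[[0, 0, 20], [0, 0, 40], [0, 0, 60], [0, 0, 78], [0, 0, 90], [0, 0, 95], [0, 0, 95], [0, 0, 95]]' --rotation '[[0, 0, 0], [0, 0, 0], [0, 0, 0], [0, 0, 0], [0, 0, 0], [0, 0, 0], [0, 0, 0], [0, 0, 0]]' --hand '[1, 1, 1, 1, 1, 1, 1, 1]'

```text
t: 3.25
ee_pos: [0.5029, -0.003, 0.0572]
ee_rot: [[0.93, 0.369, 0.001], [0.369, -0.93, -0.0], [0.001, 0.0, -1.0]]
ft_force: [-0.2, 0.6, -0.4]
width: 0.0
```

```bash
python3 - <<'E'
from h import *
o=manip.get_obs(); print(o['t'],o['ee_pos'],o['ft_force'],o['ee_rot'].round(4).tolist())
E
```

```text
3.25 [ 0.50289057 -0.00298454  0.05719206] [-0.16220247  0.61306749 -0.41258501] [[0.9295, 0.3688, 0.001], [0.3688, -0.9295, -0.0001], [0.0009, 0.0004, -1.0]]
```

Call:
servo_tool --translation '[[0.6, -1.7, 3], [0.6, -1.7, 6], [0.6, -1.7, 8], [0.6, -1.7, 10], [0.6, -1.7, 11], [0.6, -1.7, 12], [0.6, -1.7, 12], [0.6, -1.7, 12]]' --rotation '[[0, 0, 0], [0, 0, 0], [0, 0, 0], [0, 0, 0], [0, 0, 0], [0, 0, 0], [0, 0, 0], [0, 0, 0]]' --hand '[1, 1, 1, 1, 1, 1, 1, 1]'

```text
t: 4.05
ee_pos: [0.5026, -0.001, 0.0446]
ee_rot: [[0.929, 0.369, 0.0], [0.369, -0.929, 0.0], [0.001, -0.0, -1.0]]
ft_force: [0.2, 2.1, 5.4]
width: 0.0001
```

```bash
python3 - <<'E'
from h import *
o=manip.get_obs(); print(o['t'],o['ee_pos'],o['ft_force'],o['ee_rot'].round(4).tolist())
M=place(np.array([.5518,.081,-.335])); print(M.round(4).tolist())
# arc waypoints at quarter spacing, from measured start
a=np.radians(np.linspace(-3,3,25)*34/145*180/np.pi); th=-.335
L=np.c_[-.13+.145*np.cos(a),.145*np.sin(a)]; c,s=np.cos(th),np.sin(th); W=L@np.array([[c,s],[-s,c]])+[.5518,.081]
for k in (0,8,16):
    st=o['ee_pos'][:2] if k==0 else W[k]
    d=np.c_[W[k+1:k+9]-st,np.zeros(8)]@o['ee_rot']; print((d*1000).round(1).tolist())
E
```

```text
4.05 [ 0.5026105  -0.00096474  0.0445954 ] [0.22370486 2.07302769 5.44870832] [[0.9295, 0.3689, 0.0005], [0.3689, -0.9295, 0.0002], [0.0005, -0.0, -1.0]]
[[0.5643, 0.176], [0.5727, 0.1431], [0.5733, 0.1092], [0.566, 0.0761], [0.5511, 0.0456], [0.5296, 0.0193], [0.5026, -0.0012]]
[[8.3, -1.3, 0.0], [16.5, -3.4, 0.0], [24.6, -5.9, 0.0], [32.6, -8.9, 0.0], [40.4, -12.3, 0.0], [47.9, -16.2, 0.0], [55.2, -20.6, 0.0], [62.3, -25.3, 0.0]]
[[6.8, -5.2, 0.0], [13.2, -10.7, 0.0], [19.3, -16.6, 0.0], [25.0, -22.9, 0.0], [30.4, -29.5, 0.0], [35.4, -36.4, 0.0], [39.9, -43.5, 0.0], [44.1, -51.0, 0.0]]
[[3.7, -7.7, 0.0], [6.9, -15.5, 0.0], [9.7, -23.6, 0.0], [12.0, -31.7, 0.0], [13.8, -40.0, 0.0], [15.1, -48.4, 0.0], [15.9, -56.9, 0.0], [16.3, -65.4, 0.0]]
```

Contact force is 5.4 N at z=0.0446, a depth of about 5 mm. I start the run.

Call:
servo_tool --translation '[[8.3, -1.3, 0], [16.5, -3.4, 0], [24.6, -5.9, 0], [32.6, -8.9, 0]]' --rotation '[[0, 0, 0], [0, 0, 0], [0, 0, 0], [0, 0, 0]]' --hand '[1, 1, 1, 1]'

```text
t: 4.45
ee_pos: [0.5295, 0.019, 0.0444]
ee_rot: [[0.93, 0.369, -0.0], [0.369, -0.93, -0.001], [-0.001, 0.001, -1.0]]
ft_force: [-2.7, -1.8, 5.7]
width: -0.0
```

```bash
cat > nxt.py <<'E'
from h import *
import sys
k=int(sys.argv[1]); n=int(sys.argv[2])
o=manip.get_obs(); print(o['t'],o['ee_pos'].round(4),o['ft_force'].round(2))
a=np.linspace(-3,3,25)*34/145; th=-.335
L=np.c_[-.13+.145*np.cos(a),.145*np.sin(a)]; c,s=np.cos(th),np.sin(th); W=L@np.array([[c,s],[-s,c]])+[.5518,.081]
print('target now',W[k].round(4))
d=np.c_[W[k+1:k+n+1]-o['ee_pos'][:2],np.full(n,.045-o['ee_pos'][2])]@o['ee_rot']; print((d*1000).round(1).tolist())
E
python3 nxt.py 4 8
```

```text
4.45 [0.5295 0.019  0.0444] [-2.71 -1.82  5.72]
target now [0.5296 0.0193]
[[8.0, -3.7, -0.6], [15.5, -7.6, -0.6], [22.8, -11.9, -0.6], [29.9, -16.7, -0.6], [36.6, -21.9, -0.6], [43.1, -27.4, -0.6], [49.2, -33.3, -0.7], [54.9, -39.6, -0.7]]
```

On track at mark6. I continue to mark4 with the depth unchanged.

Call:
servo_tool --translation '[[8.0, -3.7, 0], [15.5, -7.6, -0.2], [22.8, -11.9, -0.3], [29.9, -16.7, -0.3], [36.6, -21.9, -0.3], [43.1, -27.4, -0.3], [49.2, -33.3, -0.3], [54.9, -39.6, -0.3]]' --rotation '[[0, 0, 0], [0, 0, 0], [0, 0, 0], [0, 0, 0], [0, 0, 0], [0, 0, 0], [0, 0, 0], [0, 0, 0]]' --hand '[1, 1, 1, 1, 1, 1, 1, 1]'

```text
t: 5.25
ee_pos: [0.5661, 0.0761, 0.0448]
ee_rot: [[0.93, 0.369, -0.0], [0.369, -0.93, -0.001], [-0.0, 0.001, -1.0]]
ft_force: [-0.6, -4.0, 5.8]
width: -0.0002
```

```bash
python3 nxt.py 12 8
```

```text
5.25 [0.5661 0.0761 0.0448] [-0.56 -3.96  5.76]
target now [0.566  0.0761]
[[5.3, -6.6, -0.2], [10.2, -13.5, -0.2], [14.8, -20.7, -0.3], [18.9, -28.1, -0.3], [22.6, -35.7, -0.3], [25.8, -43.6, -0.3], [28.6, -51.6, -0.3], [30.9, -59.8, -0.3]]
```

Call:
servo_tool --translation '[[5.3, -6.6, 0], [10.2, -13.5, 0], [14.8, -20.7, 0], [18.9, -28.1, 0], [22.6, -35.7, 0], [25.8, -43.6, 0], [28.6, -51.6, 0], [30.9, -59.8, 0]]' --rotation '[[0, 0, 0], [0, 0, 0], [0, 0, 0], [0, 0, 0], [0, 0, 0], [0, 0, 0], [0, 0, 0], [0, 0, 0]]' --hand '[1, 1, 1, 1, 1, 1, 1, 1]'

```text
t: 6.05
ee_pos: [0.5728, 0.1431, 0.0449]
ee_rot: [[0.93, 0.369, 0.001], [0.369, -0.93, -0.001], [0.0, 0.001, -1.0]]
ft_force: [0.9, -4.1, 5.8]
width: -0.0001
```

```bash
python3 nxt.py 20 4
```

```text
6.05 [0.5728 0.1431 0.0449] [ 0.89 -4.12  5.78]
target now [0.5727 0.1431]
[[1.7, -8.3, -0.1], [3.0, -16.7, -0.1], [3.9, -25.2, -0.2], [4.2, -33.7, -0.2]]
```

Call:
servo_tool --translation '[[1.7, -8.3, 0], [3.0, -16.7, 0], [3.9, -25.2, 0], [4.2, -33.7, 0], [4.2, -33.7, 0], [4.2, -33.7, 0]]' --rotation '[[0, 0, 0], [0, 0, 0], [0, 0, 0], [0, 0, 0], [0, 0, 0], [0, 0, 0]]' --hand '[1, 1, 1, 1, 1, 1]'

```text
t: 6.65
ee_pos: [0.5641, 0.1767, 0.045]
ee_rot: [[0.929, 0.369, 0.0], [0.369, -0.929, 0.001], [0.001, -0.001, -1.0]]
ft_force: [-0.7, 4.9, 5.1]
width: -0.0
```

```bash
python3 - <<'E'
from h import *
o=manip.get_obs(); print(o['t'],o['ee_pos'].round(4),o['ft_force'].round(2))
print(place(np.array([.5518,.081,-.335]))[0])
snap('wrist','w3.png');snap('side','s3.png')
E
```

```text
6.65 [0.5641 0.1767 0.045 ] [-0.66  4.91  5.15]
[0.56429533 0.17596439]
```

View pics/w3.png

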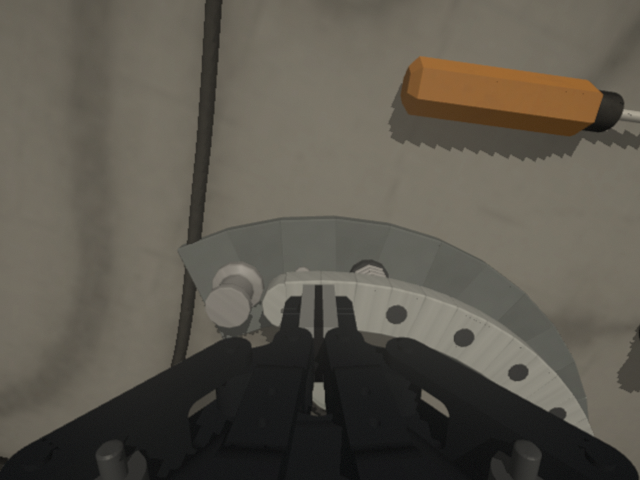

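View pics/s3.png

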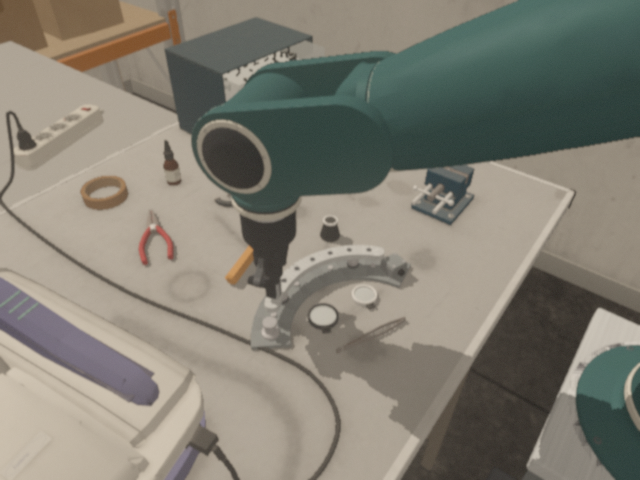

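The tips sit at mark1 by the round post: in the wrist view they cover the head at about px 318,290, and mark2 shows at 396,314. I lift straight up.

Call:
servo_tool --translation '[[0, 0, -4], [0, 0, -12], [0, 0, -25], [0, 0, -45], [0, 0, -65], [0, 0, -85], [0, 0, -100], [0, 0, -100]]' --rotation '[[0, 0, 0], [0, 0, 0], [0, 0, 0], [0, 0, 0], [0, 0, 0], [0, 0, 0], [0, 0, 0], [0, 0, 0]]' --hand '[1, 1, 1, 1, 1, 1, 1, 1]'

```text
t: 7.55
ee_pos: [0.5648, 0.1763, 0.1474]
ee_rot: [[0.93, 0.369, 0.003], [0.369, -0.93, 0.001], [0.003, 0.001, -1.0]]
ft_force: [0.3, -0.0, -0.4]
width: 0.0002
```

```bash
python3 - <<'E'
from h import *
o=manip.get_obs(); print(o['t'],o['ee_pos'].round(4),o['ft_force'].round(2))
m=optics.camera_model('wrist'); snap('wrist','w4.png');snap('side','s4.png')
im=cv2.imread('pics/w4.png'); M=place(np.array([.5518,.081,-.335]))
for z,col in((.05,(0,0,255)),(.045,(255,0,0))):
    for u,v in proj(m,np.c_[M,np.full(7,z)]): cv2.drawMarker(im,(int(u),int(v)),col,cv2.MARKER_CROSS,10,1)
cv2.imwrite('pics/w4m.png',im)
a,b=cv2.imread('pics/side2.png'),cv2.imread('pics/s4.png')
cv2.imwrite('pics/cmp.png',np.hstack([cv2.resize(x[200:380,220:440],None,fx=1.8,fy=1.8) for x in(a,b)]))
E
```

```text
7.55 [0.5648 0.1763 0.1474] [ 0.26 -0.03 -0.39]
```

View pics/w4m.png

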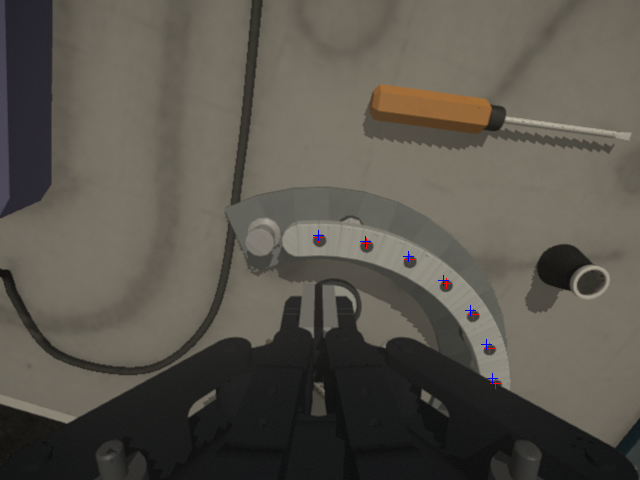

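View pics/cmp.png

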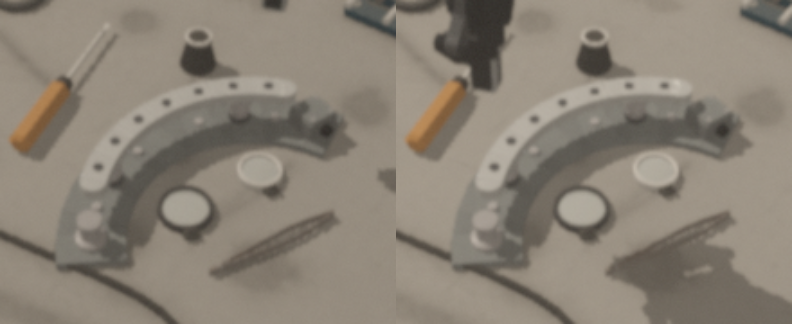

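The heads line up with the z=0.05 markers (red), so the bar is back up. Everything looks unmoved and the tool is clear, so I hand in.

```bash
python3 -c "
from plant import manip
print(manip.finish_job(), manip.get_obs()['t'])"
```

```text
the job is handed in; nothing more can be done
the job is handed in; nothing more can be done
```

The job is done and handed in at about 7.7 s of the 43 s allowed. With the fingers shut, I pressed the bar on mark7, next to the square switch box. I then ran along it over all seven screw heads to mark1, by the round post, and lifted straight off.

- **Depth:** At every stop the tip height was 44.4 to 45.0 mm and the upward force 5.1 to 5.8 N, so the bar was about 5 mm down, well short of its stop. I read these only at the ends of the five pressing moves, not continuously.
- **Path:** The tool was within 1 mm of the fitted screw-head positions at marks 7, 6, 4, 2 and 1. Marks 5 and 3 were passed mid-move and not read.
- **After lift-off:** The force was back near zero. In the wrist picture the screw heads matched the bar's fully up height. The loupe, lens rings, tweezers and screwdriver looked unmoved, except that the gripper hid part of the screwdriver's shaft in the side view.

No check failed. The two fixed cameras' first fits of the bar differed by 2 mm at most, and I used a value between them, which the wrist camera confirmed.

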